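# Load a primed hatch cover on the rail carriage and run it round the bend to the drying end

## Robot

A 7-joint arm with a two-finger parallel gripper is mounted at the origin on a cart in front of the work surface, level with it; the furniture and walls round the work are solid. World frame = base frame: x ahead of the robot, y to its left, z up, the work surface at z = 0. Lengths are in m, angles in degrees, forces in N, time in s.
With the tool pointing down it reaches from about 0.425 to 0.875 m from the base axis. Payload 4.7 kg.
Tool frame: the origin (TCP) lies between the finger pads; the fingertips stand 19 mm ahead of it and the grasp point (between the pads) is the TCP; x points along the fingers, z is the direction in which the jaws open and shut, and the axes are right-handed (so a half turn about x gives the same grasp; the last joint's range is limited). The gripper opens to 87 mm and grips with 3 to 60 N. Pads are 19 mm wide; open, the fingers measure 117 mm over their backs; the gripper's body (75 mm by 190 mm) begins 51 mm behind the grasp point.
Start: joints at [69.677, 18.392, -4.016, 83.108, 1.295, 78.541, -3.26], TCP at [0.234, -0.606, 0.211] pointing down, gripper open.
Joint ranges: [-163.93, 163.93], [-17.29, 119.83], [-79.2, 71.16], [3.27, 140.29], [-89.18, 269.18], [5.43, 117.66], [-154.24, 154.24]. Speed limits (degrees/s): [147.25, 147.25, 180, 180, 180, 180, 180].

## Interface

Orientations are given as [roll, pitch, yaw] about the fixed x, y, z axes, in that order (R = Rz(yaw) Ry(pitch) Rx(roll)).
In Python, from cell import monitor, read_camera, camera_model, env, regions_of gives the robot as it stands. The module is installed in compiled form; this text tells all that it offers.
- The arm moves only by the tool step_arm, never from a script. Its argument "deltas" is a list of rows, each a list of 5 numbers: the gripper's target within -1 to 1 (fully open at 1, half-way at 0, shut at -1), then the shift along the tool's x, y, z in m, then the turn about the tool's x in degrees. A call has 1 to 12 rows; each row is the pose to reach, as a shift and turn from the pose commanded when the call began, along the tool's axes at that moment; what a row does not reach only later rows make up. A row lasts 1/8 s, in which the tool goes at most 62.5 mm and 10.7 degrees, less where a joint would pass 70% of its speed; a pose out of reach is approached as far as the arm can. A call with a gripper value outside its range is refused whole. The fingers move at their own pace and stop on an object; "newtons" is the grip in N (left out, the last holds). Time passes only in rows, so rows that repeat a pose let the fingers close. It gives the time, the measured TCP pose, the force and the opening at its end, in the units of the state.
- monitor.get_obs(): the state, without advancing time (a new reading comes with each control period).
- read_camera(name): name is "scene" or "top"; returns (picture, depth): 480x640x3 uint8, red, green, blue; 480x640 float32, m along the optical axis (not along the pixel's ray), 0 where there is no reading.
- camera_model(name): a dict with "fx", "fy", "cx", "cy" (pixels), "xyz" and "attitude" of the camera in the world. Camera axes: x right, y down, z forward; pixel columns grow to the right and rows downward; lengths in m; the calibration is good to about 2 mm. A picture is of the moment at which its call begins. camera_model takes no time and is no camera call.
- env.sign_off(): hands the job in, once; it reports no verdict.
Trained networks look in the newest picture that a camera, given by its name, has taken for a name from the list of things; names that differ only in an ending like _2 or _b are one class to them, and where a whole thing is asked for, a point or a joint stands for the part that bears it (a point fixed in the world has none). Each returns a list of dicts, best first, with "p" (0 to 1); they miss things now and then, are a little off and sometimes report something else, mostly with a low value. They report only what shows in the picture. A call takes as long as a camera call.
- regions_of(camera, thing): "pixels" (480x640 bool, what is visible of it) and "pixel" ([column, row] in pixels, amid what is visible of it).
The state is a dict: "time_s": time; "qpos": joint angles; "joint_velocities": joint speeds; "effort": joint torques, N m; "tool_pos": TCP position; "tool_rot": TCP orientation; "force": force on the tool from outside, world axes, zero at the start; "wrist_torque": the same for the moment, N m; "grip_width": finger opening in m.
Only numpy, scipy, OpenCV 4.12 (cv2) and the standard library are available. Lean on these libraries where they do the work, as an engineer would, in place of code of your own. Each camera call takes 0.05 s, during which the arm holds its last target. There are 200 camera calls.

## Task

The primed hatch cover has to go to the drying end of the curved bench rail. While the blue carriage is still on the straight loading leg, hook one short edge of the cover under its steel lip and lower the other end until the cover lies flat in its seat; also take the yellow spirit level off the rail and stand it on the bench, upright as it was. Then push the carriage by its knob gently round the bend, without forcing it, until it is fully home against the far buffer with the cover still seated, and leave the other things on the bench where they stand.

Things in the scene. Friction and masses are not known exactly. Their poses are not given: they have to be found in the camera images.
- track: Fixed aluminium C-rail, an L with a round corner. Origin: centre of the bend, on the bench; z up. Centre line: loading leg on x = -110 mm, from y = -150 to 0; bend of radius 110 mm about the origin; drying leg on y = +110 mm, from x = 0 to 120. The carriage travels to +y, turns right in the bend, then to +x. The bench inside the L (x -40 to 60, y -200 to 30) holds only the cover at the start
- rail_end (a point): Middle of the rail's top at the far end of the drying leg (120, 110, 33 mm from the track's origin), axes as the track's. Rail: foot 60 mm wide on plywood sleepers 96 mm wide, flat top 33 mm above the bench; channel 38 mm wide, floor 16 mm above the bench, below a 24 mm slot between two lips that hold the carriage's discs down. Each end is shut by a block with a rubber buffer
- home (a point): Fixed point where the knob point is when the carriage is home against the far buffer: 145 mm short of the rail's end along the drying leg, at the knob's height
- carriage_knob (a point): Middle of the black upright push knob at the rear of the blue carriage: 20 mm diameter, reaching from 26 mm below this point to 20 mm above it; 73 mm above the bench. x axis: direction of travel, z up. The carriage (about 0.6 kg) is loose but captive in the rail, slides easily, stays where it is left and turns with the rail
- front_disc (a point): Centre of the leading one of the carriage's two guide discs (34 mm diameter, upright axis, 2 mm of play either side in the channel). The discs are 60 and 116 mm ahead of the knob; both follow the rail's centre line, which sets the carriage's place and heading in the bend
- seat (a point): Where the middle of the cover's handle is when the cover is seated: on the carriage, 89 mm ahead of the knob, same height, 30 mm above the blue deck (84 mm wide). x axis: travel, towards the lip. The pocket reaches from 47 mm behind this point (two stops 5 mm high) to 47 mm ahead (front wall); side tabs 5 mm high leave 75 mm. The cover has 4 mm of play lengthwise, 5 mm sideways
- lip (a point): Middle of the free (rear) edge of the steel retaining lip at the carriage's front, at its underside: 38 mm ahead of the seat point, 10.5 mm above the deck. The lip is 60 mm wide, 3 mm thick, and overhangs the last 9 mm of the pocket up to the front wall. x axis: travel
- cover_handle (a point): Middle of the black bar handle of the red-brown hatch cover, 30 mm above the cover's underside. Cover: plate 90 x 70 x 5 mm, about 0.22 kg, flat on the bench; x axis along the 90 mm side, z up; the same either way round. The bar is 50 mm long (along x), 12 mm thick (along y), from 19 to 41 mm above the underside, on two legs
- level_center (a point): Centre of the yellow spirit level: a bar 232 mm long (y axis), 22 mm thick (x axis), 46 mm high, 0.22 kg, standing on the rail's top roughly along the drying leg, where it bars the carriage's way
- tin_center (a point): Bystander: centre of a paint tin, 78 mm diameter, 77 mm high; leave it alone
- tub_center (a point): Bystander: centre of a tub of filler with a blue lid, 69 mm diameter, 56 mm high; leave it alone
- can_center (a point): Bystander: 90 mm up the axis of a spray can with a green cap, 58 mm diameter, 187 mm high; leave it alone
- plier_center (a point): Bystander: pliers with blue handles, 177 mm long (y axis), 52 mm wide, 13 mm high; leave them alone

How it is judged (in metres and radians):
On the way:
1. the cover lies flat in the carriage's seat, one edge under the lip, while the carriage is still on the loading leg (distance between cover_handle and seat below 0.007 m and angle between the z axis of cover_handle and the z axis of seat, either way round below 0.03 rad and y of carriage_knob in the frame of track below -0.09 m), for 0.2 s.
At the end, for the whole second after the job is handed in: The carriage's knob is within 10 mm of its home point, the cover is seated in the carriage (within 7 mm of the seat point and flat on it to 0.03 rad), the level stands upright (to 0.15 rad) on the bench, its centre 5 to 30 mm above it, and all are at rest (distance between cover_handle and seat below 0.007 m and angle between the z axis of cover_handle and the z axis of seat, either way round below 0.03 rad and horizontal distance between carriage_knob and home below 0.01 m and height (world z) of level_center between 0.005 and 0.03 m and linear speed of each of level, carriage, cover below 0.02 m/s and angle between level_center's own z axis and vertical below 0.15 rad); the robot touches nothing.
It fails at once if once under way on the rail, the carriage is forced against it with more than 80 N (contact force between carriage and track above 80 N and y of carriage_knob in the frame of track above -0.08 m).
It fails at once if a bystander is moved more than 30 mm (distance of any of tin_center, tub_center, can_center, plier_center from where it was at the start of the episode above 0.03 m).
It also fails if it takes over 72 s, if anything falls off the work surface, if the arm or the gripper's body presses on something with over 40 N, if the wrist force passes 120 N, or if a joint passes its speed limit or range.

## Working session

There is one attempt and no reset: what is moved stays moved. The work goes in short steps, Python scripts to look and compute and a tool call to move; the robot and the scene stay as the last step left them, time stands still between calls to the robot, and variables do not carry over. Pictures are saved under pics/ and viewed, about 8 in all and at most 12, crops included, and the job is handed in when it is done.

Besides the shell and the picture viewer there is one more tool, called after "Request:" by a JSON object that holds its "fn" and its "kwargs", one argument or row to a line. step_arm: Moves the arm, as the interface text tells. Its arguments: {"type":"object","properties":{"deltas":{"type":"array"},"newtons":{"type":"number"}},"required":["deltas"]}

```bash
mkdir -p pics; python3 - <<'E'
from cell import *
import cv2,numpy as np
for c in("scene","top"):
    p,d=read_camera(c); cv2.imwrite(f"pics/{c}0.png",p[:,:,::-1]); np.savez(f"{c}0.npz",p=p,d=d)
    print(c,camera_model(c))
print(monitor.get_obs())
E
```

```text
scene {'fx': 470.52373290249943, 'fy': 470.52373290249943, 'cx': 320.1382276309812, 'cy': 234.74054942123706, 'xyz': array([0.09252422, 0.59783769, 0.56700503]), 'attitude': array([-117.02124423,    1.2707479 , -149.53981665])}
top {'fx': 522.4997610192127, 'fy': 522.4997610192127, 'cx': 319.3120606320098, 'cy': 234.82352640825616, 'xyz': array([ 0.43781633, -0.17767456,  1.11694335]), 'attitude': array([-173.48390309,   -0.98413781,  -88.90445697])}
{'time_s': 0.1, 'qpos': array([69.67717213, 18.43592352, -4.01536804, 83.16877736,  1.29732766,
       78.53992431, -3.26162252]), 'joint_velocities': array([ 0.07553452, -0.10218532,  0.07393829, -0.19269692, -0.03321158,
       -0.0210481 ,  0.0072364 ]), 'effort': array([-1.29341159e-03, -4.92573988e+01, -4.05934202e-01, -3.13398564e+01,
       -6.40014955e-02,  3.94383667e-02,  8.34833600e-05]), 'tool_pos': array([ 0.23407385, -0.60583716,  0.21005071]), 'tool_rot': array([-175.52463873,   89.90043235,  115.60648976]), 'force': array([-0.89067555, -0.09964815, -0.67185265]), 'wrist_torque': array([-0.00761275, -0.01730462, -0.01932842]), 'grip_width': 0.08711659966943436}
```

View pics/top0.png

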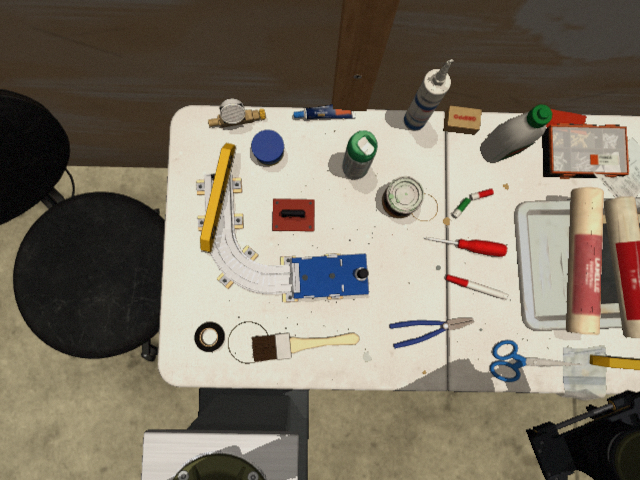

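View pics/scene0.png

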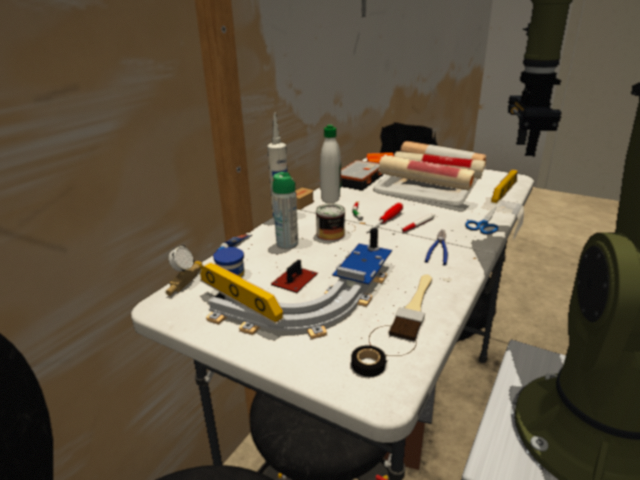

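The top view (up = world +x, left = +y) shows the blue carriage on the loading leg with its knob at (361,273) and the lip at about (292,277). The cover is at (293,213), and the level lies on the drying leg from (230,147) to (206,247). The scene view agrees. Next I'll measure poses.

```bash
cat > h.py <<'E'
from cell import *
import numpy as np,cv2
from scipy.spatial.transform import Rotation as R
def cloud(c,d):
    m=camera_model(c); v,u=np.mgrid[:480,:640]
    P=np.stack([(u-m['cx'])/m['fx']*d,(v-m['cy'])/m['fy']*d,d],-1)
    return P@R.from_euler('xyz',m['attitude'],degrees=True).as_matrix().T+m['xyz']
def seg(c,t,W,zmin,zmax):
    r=regions_of(c,t)
    if not r: return None
    r=r[0]; P=W[r['pixels']]; P=P[(P[:,2]>zmin)&(P[:,2]<zmax)]
    return r,P
def rect(P):
    (cx,cy),(w,h),a=cv2.minAreaRect((P[:,:2]*1000).astype(np.float32))
    if w<h: w,h,a=h,w,a+90
    return f"c=({cx:.1f},{cy:.1f}) {w:.0f}x{h:.0f} long-axis {((a+90)%180)-90:.1f}"
def tool():
    o=monitor.get_obs(); M=R.from_euler('xyz',o['tool_rot'],degrees=True).as_matrix(); return o,M
E
python3 - <<'E'
from h import *
T=dict(carriage_knob=(.06,.11),lip=(-1,1),cover_handle=(-.02,.06),level_center=(.06,.1),track=(.02,.05),tub_center=(.03,.1),can_center=(.1,.25),tin_center=(.05,.12),plier_center=(0,.05))
for c in("top","scene"):
    p,d=read_camera(c); W=cloud(c,d); np.savez(c+"1.npz",p=p,W=W)
    print(c)
    for t,(a,b) in T.items():
        s=seg(c,t,W,a,b)
        if s is None: print(t,None); continue
        r,P=s; print(t,round(r['p'],2),r['pixel'],len(P),rect(P) if len(P)>5 else '',np.percentile(P[:,2],[2,50,98]).round(4) if len(P) else '')
        np.save(f"{c}_{t}.npy",r['pixels'])
o,M=tool(); print(M.round(3))
W=np.load("top1.npz")['W']; 
for px in((240,300),(330,340),(175,250),(220,330)): print(px,W[px[1],px[0]].round(4))
for px in((167,250),(161,250),(250,388),(200,107)): print('edge',px,W[px[1],px[0]].round(3))
E
```

```text
top
carriage_knob 0.81 [331.6, 275.3] 110 c=(472.6,-216.2) 148x50 long-axis -88.9 [0.0602 0.0915 0.0961]
lip 0.77 [332.5, 272.7] 3099 c=(479.5,-219.2) 164x89 long-axis -86.4 [0.0377 0.0435 0.0908]
cover_handle 0.68 [293.6, 215.2] 1364 c=(611.0,-137.9) 93x74 long-axis -89.0 [0.0007 0.0056 0.0418]
level_center 0.74 [217.1, 198.6] 1225 c=(635.4,17.6) 219x23 long-axis -10.6 [0.0618 0.0783 0.0827]
track 0.67 [238.5, 260.3] 1825 c=(541.2,-26.1) 322x123 long-axis 36.5 [0.0209 0.0329 0.0373]
tub_center 0.94 [265.9, 147.1] 867 c=(745.8,-81.1) 68x67 long-axis 1.0 [0.0377 0.0565 0.0606]
can_center 0.75 [358.0, 154.0] 958 c=(714.1,-267.5) 56x52 long-axis 51.3 [0.1065 0.1767 0.1893]
tin_center 0.94 [400.7, 197.9] 1161 c=(643.9,-365.1) 76x75 long-axis -45.1 [0.056  0.073  0.0789]
plier_center 0.61 [432.0, 325.6] 768 c=(372.4,-436.4) 177x51 long-axis -79.0 [0.003  0.0086 0.0129]
scene
carriage_knob 0.64 [362.6, 258.8] 148 c=(468.6,-213.4) 150x48 long-axis 86.5 [0.0604 0.0787 0.0946]
lip 0.69 [361.9, 261.1] 1562 c=(332.2,146.1) 1016x117 long-axis -68.6 [0.0266 0.0441 0.0916]
cover_handle 0.91 [293.1
[... 321 characters left out ...]
x68 long-axis -40.5 [0.0315 0.056  0.0588]
can_center 0.68 [286.8, 209.4] 884 c=(709.0,-265.8) 55x52 long-axis 81.2 [0.1019 0.1478 0.188 ]
tin_center 0.62 [331.7, 221.0] 559 c=(640.4,-366.5) 82x76 long-axis -73.5 [0.0509 0.0722 0.0777]
plier_center 0.51 [443.3, 245.1] 273 c=(374.9,-430.9) 173x48 long-axis -73.2 [0.0044 0.0091 0.012 ]
[[-0.     0.933  0.361]
 [-0.     0.361 -0.933]
 [-1.    -0.     0.   ]]
(240, 300) [ 0.4234 -0.0288 -0.0034]
(330, 340) [ 0.3446 -0.2207  0.0128]
(175, 250) [0.5265 0.1126 0.0016]
(220, 330) [0.3614 0.0072 0.0191]
edge (167, 250) [0.526 0.13  0.001]
edge (161, 250) [ 0.543  0.204 -0.214]
edge (250, 388) [ 0.133  0.012 -0.628]
edge (200, 107) [0.843 0.073 0.003]
```

```bash
python3 - <<'E'
from h import *
from scipy.optimize import minimize,differential_evolution
C={c:np.load(c+"1.npz") for c in("top","scene")}
def dist(P,q):  # signed distance from centre line, track frame
    a=q[2]; D=P[:,:2]-q[:2]; x=D[:,0]*np.cos(a)+D[:,1]*np.sin(a); y=-D[:,0]*np.sin(a)+D[:,1]*np.cos(a)
    return np.where(y<0,-x-.11,np.where(x>0,y-.11,np.hypot(x,y)-.11)),x,y
for c in C:
    W=C[c]['W'];p=C[c]['p'].astype(int); 
    K=W[np.load(c+"_lip.npy")]; k=K[(K[:,2]>.083)&(K[:,2]<.1)&(K[:,1]<-.2)]; k=k[np.abs(k-np.median(k,0)).max(1)<.015]
    print(c,'knob',len(k),np.median(k,0).round(4),((k.min(0)+k.max(0))/2).round(4))
    blue=(p[...,2]>p[...,0]*1.6)&(p[...,2]>60)
    b=blue&(abs(W[...,2]-.043)<.004)&(abs(W[...,0]-.48)<.09)&(abs(W[...,1]+.21)<.13); print('deck',rect(W[b]),W[b][:,2].mean().round(4))
    T=W[np.load(c+"_track.npy")]; top=T[abs(T[:,2]-.033)<.0025]; fl=T[abs(T[:,2]-.017)<.004]
    def cost(q):
        r=abs(dist(top,q)[0]); return np.minimum(np.maximum(0,abs(r-.021)-.0075),.01).mean()*1e3
    r=differential_evolution(cost,[(.45,.65),(-.2,0),(-.15,.15)],seed=0,tol=1e-6,maxiter=200)
    q=r.x; s,x,y=dist(top,q); print('track',q.round(4),np.degrees(q[2]).round(2),r.fun,np.percentile(abs(s),[2,10,50,90,98]).round(4),x.max(),len(top),len(fl))
    s=dist(top,q)[0]; print(np.histogram(s,np.arange(-.036,.037,.004))[0])
    H=W[np.load(c+"_cover_handle.npy")]; h=H[abs(H[:,2]-.04)<.003]; print('handle',rect(h)); pl=H[abs(H[:,2]-.005)<.003]
    h=pl[np.hypot(*(pl[:,:2]-[.611,-.138]).T)<.07]; print('plate',rect(h))
E
```

```text
top knob 79 [ 0.4818 -0.2802  0.0925] [ 0.4828 -0.2812  0.0921]
deck c=(477.0,-217.2) 152x82 long-axis -85.3 0.0431
track [ 0.5789 -0.0919  0.0457] 2.62 0.08825089405491965 [0.012  0.0134 0.0194 0.025  0.0265] 0.11394236219353272 1339 1839
[  0   0 102 193 196 175   8   0   0   0   0  20 160 182 185 117   1   0]
handle c=(608.9,-137.0) 48x11 long-axis -88.8
plate c=(609.3,-137.1) 90x70 long-axis -88.8
scene knob 54 [ 0.4778 -0.277   0.0909] [ 0.4772 -0.2793  0.0891]
deck c=(473.4,-213.7) 151x81 long-axis -85.7 0.0435
track [ 0.5762 -0.0925  0.0356] 2.04 0.2695691302885387 [0.011  0.013  0.0198 0.0261 0.0282] 0.11468147765559218 1252 1466
[  0   1  69  96 100 128  26   0   2   5   3  30 153 190 215 206  23   3]
handle c=(605.1,-137.7) 49x13 long-axis 88.3
plate c=(609.0,-139.6) 97x78 long-axis -89.1
```

Request:
{"fn": "step_arm", "kwargs": {
  "deltas": [
    [1, 0, 0.04, -0.023, -6],
    [1, 0, 0.09, -0.052, -14],
    [1, 0, 0.145, -0.083, -21],
    [1, 0, 0.2, -0.114, -28],
    [1, 0, 0.255, -0.145, -35],
    [1, 0, 0.31, -0.177, -43],
    [1, 0, 0.365, -0.208, -50],
    [1, 0, 0.42, -0.239, -57],
    [1, 0, 0.47, -0.268, -64],
    [1, 0, 0.505, -0.288, -69],
    [1, 0, 0.5146, -0.2932, -70],
    [1, 0, 0.5146, -0.2932, -70]
  ]
}}

```text
time_s: 2.6
tool_pos: [0.6085, -0.1475, 0.2109]
tool_rot: [-143.7, 90.0, -142.6]
force: [0.3, -0.2, -0.4]
grip_width: 0.0867
```

Request:
{"fn": "step_arm", "kwargs": {
  "deltas": [
    [1, 0.05, 0, 0, 0],
    [1, 0.1, 0, 0, 0],
    [1, 0.15, 0, 0, 0],
    [1, 0.175, 0, 0, 0],
    [1, 0.18, 0, 0, 0],
    [1, 0.18, 0, 0, 0],
    [-1, 0.18, 0, 0, 0],
    [-1, 0.18, 0, 0, 0],
    [-1, 0.18, 0, 0, 0],
    [-1, 0.18, 0, 0, 0],
    [-1, 0.18, 0, 0, 0]
  ],
  "newtons": 12
}}

```text
time_s: 3.98
tool_pos: [0.6086, -0.1473, 0.0311]
tool_rot: [-99.0, 90.0, -97.9]
force: [-0.6, 0.8, -0.3]
grip_width: 0.0452
```

```bash
python3 - <<'E'
from h import *
p,d=read_camera("top"); W=cloud("top",d)
r,P=seg("top","cover_handle",W,.002,.009); print(r['p'],len(P),rect(P[np.hypot(*(P[:,:2]-[.609,-.137]).T)<.07]))
m=(abs(W[...,0]-.609)<.07)&(abs(W[...,1]+.137)<.07)&(p[...,0]>p[...,1].astype(int)*1.6)&(abs(W[...,2]-.005)<.004); print(m.sum(),rect(W[m]))
cv2.imwrite("pics/a.png",cv2.resize(p[130:330,180:420,::-1],(720,600)))
E
```

```text
Traceback (most recent call last):
TypeError: cannot unpack non-iterable NoneType object
```

Request:
{"fn": "step_arm", "kwargs": {
  "deltas": [
    [-1, 0, 0, 0, 0],
    [-1, 0, 0, 0, 0],
    [-1, 0, 0, 0, 0],
    [-1, 0, 0, 0, 0],
    [-1, 0, 0, 0, 0],
    [-1, 0, 0, 0, 0]
  ]
}}

```text
time_s: 4.82
tool_pos: [0.6086, -0.1473, 0.031]
tool_rot: [-71.3, 90.0, -70.1]
force: [-0.1, -0.5, -0.0]
grip_width: 0.0003
```

```bash
python3 - <<'E'
from h import *
p,d=read_camera("top"); q,e=read_camera("scene")
a=cv2.resize(p[150:300,220:400,::-1],(480,400)); b=cv2.resize(q[200:340,200:368,::-1],(480,400))
cv2.imwrite("pics/a.png",np.vstack([a,b])[:, :]) if 0 else cv2.imwrite("pics/a.png",np.hstack([a,b])[:, :800] if 0 else cv2.resize(np.hstack([a,b]),(800,333)))
E
```

```text
(no output)
```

View pics/a.png

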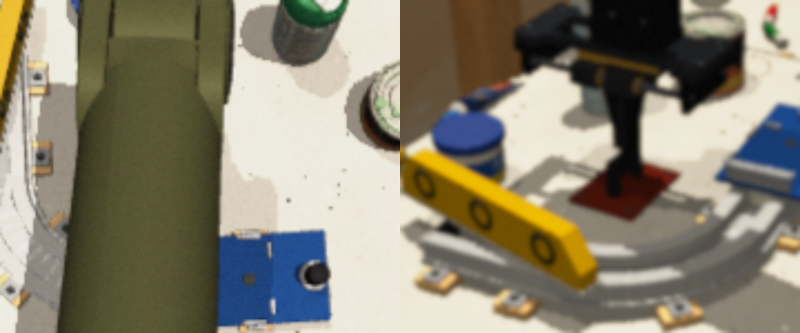

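```bash
python3 - <<'E'
from h import *
q,e=read_camera("scene"); W=cloud("scene",e)
def go(q,W,n):
    q=q.astype(int)
    m=(q[...,0]>q[...,1]*1.8)&(abs(W[...,2]-.005)<.004)&(abs(W[...,0]-.61)<.1)&(abs(W[...,1]+.137)<.1)
    print(n,m.sum(),rect(W[m]),W[m].mean(0).round(4))
    k=(q.max(-1)<50)&(W[...,2]>.03)&(W[...,2]<.048)&(abs(W[...,0]-.61)<.06)&(abs(W[...,1]+.137)<.06)
    print(k.sum(),rect(W[k]),W[k][:,2].max()); return m
z=np.load("scene1.npz"); go(z['p'],z['W'],'before'); go(q,W,'now')
E
```

```text
before 483 c=(604.4,-135.2) 87x66 long-axis -89.9 [ 0.5995 -0.1271  0.0055]
78 c=(601.9,-132.5) 42x8 long-axis 85.6 0.04285975325099689
now 474 c=(603.7,-134.6) 88x67 long-axis 88.3 [ 0.5993 -0.127   0.0055]
95 c=(605.8,-132.1) 42x16 long-axis -88.1 0.0478244495681418
```

Request:
{"fn": "step_arm", "kwargs": {
  "deltas": [
    [-1, -0.02, 0, 0, 0],
    [-1, -0.05, 0, 0, 0],
    [-1, -0.08, 0, 0, 0],
    [-1, -0.08, 0, 0, 0]
  ]
}}

```text
time_s: 5.48
tool_pos: [0.6112, -0.1476, 0.1155]
tool_rot: [-18.0, 89.6, -16.9]
force: [0.2, -0.3, 0.5]
grip_width: 0.0005
```

```bash
python3 - <<'E'
from h import *
q,e=read_camera("scene")
cv2.imwrite("pics/b.png",cv2.resize(q[150:330,180:420,::-1],(800,600)))
print(monitor.get_obs()['grip_width'])
E
```

```text
0.000530678934761977
```

View pics/b.png

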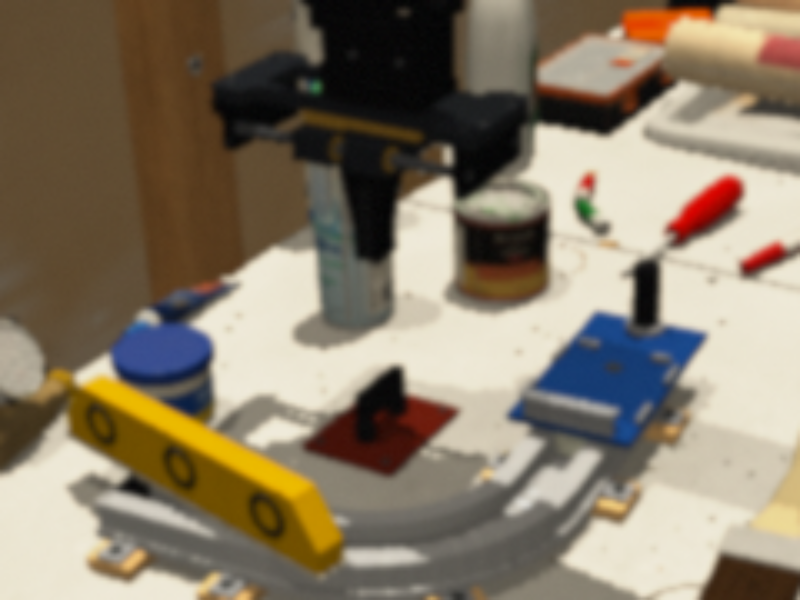

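```bash
python3 - <<'E'
from h import *
q,e=read_camera("scene"); W=cloud("scene",e); o,M=tool(); print(o['tool_pos'],M.round(3))
for lo,hi in((.085,.1),(.1,.115),(.115,.13)):
    k=(q.max(-1)<60)&(W[...,2]>lo)&(W[...,2]<hi)&(abs(W[...,0]-.61)<.1)&(abs(W[...,1]+.14)<.1)
    if k.sum()>4: print(lo,k.sum(),rect(W[k]),W[k].min(0).round(3),W[k].max(0).round(3))
k=(q.max(-1)<60)&(W[...,2]>.03)&(W[...,2]<.045)&(abs(W[...,0]-.61)<.05)&(abs(W[...,1]+.14)<.05)
print(k.sum(),rect(W[k]))
E
```

```text
[ 0.60882425 -0.14740709  0.11188364] [[ 0.001 -0.02   1.   ]
 [-0.001  1.     0.02 ]
 [-1.    -0.001  0.001]]
0.115 17 c=(608.9,-138.4) 21x7 long-axis 11.6 [ 0.599 -0.144  0.125] [ 0.62  -0.136  0.13 ]
84 c=(603.4,-133.1) 43x10 long-axis 86.5
```

```bash
python3 - <<'E'
from h import *
q,e=read_camera("scene"); W=cloud("scene",e)
k=(W[...,2]>.06)&(W[...,2]<.2)&(abs(W[...,0]-.61)<.04)&(abs(W[...,1]+.14)<.03)
print(k.sum(),np.histogram(W[k][:,2],np.arange(.06,.21,.01)))
v,u=np.nonzero(k); print(u.min(),u.max(),v.min(),v.max()); i=np.argsort(W[k][:,2])[:8]; print(np.c_[W[k][i].round(4),q[k][i]])
E
```

```text
416 (array([ 0,  0,  0,  0,  0,  0, 29, 55, 54, 58, 66, 82, 28, 44]), array([0.06, 0.07, 0.08, 0.09, 0.1 , 0.11, 0.12, 0.13, 0.14, 0.15, 0.16,
       0.17, 0.18, 0.19, 0.2 ]))
270 310 194 230
[[  0.6161  -0.1378   0.1236  61.      62.      56.    ]
 [  0.6034  -0.1379   0.1241  55.      51.      42.    ]
 [  0.611   -0.1379   0.1248  50.      48.      42.    ]
 [  0.6003  -0.1488   0.1249 110.     105.      90.    ]
 [  0.6089  -0.1387   0.1249  42.      41.      36.    ]
 [  0.6067  -0.1391   0.1252  30.      29.      25.    ]
 [  0.5985  -0.1422   0.1258  79.      75.      64.    ]
 [  0.5993  -0.1357   0.1261  55.      50.      44.    ]]
```

Request:
{"fn": "step_arm", "kwargs": {
  "deltas": [
    [1, 0.03, 0, 0, 0],
    [1, 0.06, 0, 0, 0],
    [1, 0.082, 0, 0, 0],
    [1, 0.085, 0, 0, 0],
    [1, 0.088, 0, 0, 0],
    [1, 0.088, 0, 0, 0],
    [1, 0.088, 0, 0, 0]
  ]
}}

```text
time_s: 6.5
tool_pos: [0.6092, -0.1475, 0.0239]
tool_rot: [-23.5, 89.9, -22.3]
force: [-0.0, 0.6, -0.4]
grip_width: 0.0625
```

```bash
python3 - <<'E'
from h import *
q,e=read_camera("scene"); W=cloud("scene",e); print(monitor.get_obs()['tool_pos'],monitor.get_obs()['grip_width'])
k=(W[...,2]>.01)&(W[...,2]<.08)&(abs(W[...,0]-.61)<.075)&(abs(W[...,1]+.14)<.03)&(q.max(-1)<120)
for a,b in((.53,.58),(.63,.68)):
    m=k&(W[...,0]>a)&(W[...,0]<b); print(m.sum(),W[m].min(0) if m.any() else '',W[m].max(0) if m.any() else '',np.histogram(W[m][:,2],np.arange(.01,.09,.01))[0])
E
```

```text
[ 0.60911595 -0.14744694  0.02385489] 0.06668604140458459
120 [ 0.56392256 -0.15557025  0.03645075] [ 0.57664523 -0.13569848  0.079852  ] [ 0  0  7 28 26 24 35]
144 [ 0.63818263 -0.16001386  0.03725933] [ 0.65296292 -0.13450083  0.07991465] [ 0  0 10 24 32 35 43]
```

Request:
{"fn": "step_arm", "kwargs": {
  "deltas": [
    [1, 0.005, 0, 0, 0],
    [1, 0.01, 0, 0, 0],
    [1, 0.015, 0, 0, 0],
    [1, 0.018, 0, 0, 0],
    [1, 0.021, 0, 0, 0],
    [1, 0.024, 0, 0, 0],
    [1, 0.024, 0, 0, 0]
  ]
}}

```text
time_s: 7.42
tool_pos: [0.6084, -0.1473, -0.0012]
tool_rot: [179.2, 90.0, -179.7]
force: [0.1, -0.7, 0.1]
grip_width: 0.0868
```

Request:
{"fn": "step_arm", "kwargs": {
  "deltas": [
    [-1, 0, 0, 0, 0],
    [-1, 0, 0, 0, 0],
    [-1, 0, 0, 0, 0],
    [-1, 0, 0, 0, 0],
    [-1, 0, 0, 0, 0],
    [-1, 0, 0, 0, 0],
    [-1, 0, 0, 0, 0],
    [-1, 0, 0, 0, 0],
    [-1, 0, 0, 0, 0],
    [-1, 0, 0, 0, 0]
  ],
  "newtons": 12
}}

```text
time_s: 8.68
tool_pos: [0.6083, -0.1474, -0.001]
tool_rot: [-169.1, 90.0, -168.0]
force: [-1.8, -0.0, 0.5]
grip_width: 0.0118
```

Request:
{"fn": "step_arm", "kwargs": {
  "deltas": [
    [-1, -0.01, 0, 0, 0],
    [-1, -0.03, 0, 0, 0],
    [-1, -0.06, 0, 0, 0],
    [-1, -0.09, -0.005, -0.015, -0.5],
    [-1, -0.09, -0.02, -0.045, -1],
    [-1, -0.09, -0.035, -0.075, -2],
    [-1, -0.09, -0.05, -0.105, -3],
    [-1, -0.09, -0.06, -0.128, -3.4],
    [-1, -0.09, -0.0627, -0.1336, -3.4],
    [-1, -0.09, -0.0627, -0.1336, -3.4]
  ]
}}

```text
time_s: 9.93
tool_pos: [0.4772, -0.2126, 0.0901]
tool_rot: [-28.8, 89.9, -24.2]
force: [-0.0, -0.5, -0.9]
grip_width: 0.0121
```

```bash
python3 - <<'E'
from h import *
o,M=tool(); print(o['tool_pos'],M[:,2].round(3),o['force'],o['grip_width'])
q,e=read_camera("scene"); W=cloud("scene",e); q=q.astype(int)
m=(q[...,0]>q[...,1]*1.8)&(W[...,2]>.05)&(W[...,2]<.14)&(abs(W[...,0]-.476)<.1)&(abs(W[...,1]+.2)<.1)
P=W[m]; c=P.mean(0); n=np.linalg.svd(P-c)[2][2]; print(m.sum(),rect(P),c,n)
A=np.c_[P[:,:2]-c[:2],np.ones(len(P))]; print('slopes',np.linalg.lstsq(A,P[:,2],rcond=None)[0])
cv2.imwrite("pics/c.png",cv2.resize(q[170:320,260:460,::-1].astype(np.uint8),(800,600)))
E
```

```text
[ 0.4771916  -0.21261343  0.09005174] [0.997 0.079 0.002] [-0.04004944 -0.46724875 -0.93742618] 0.012112621000321774
515 c=(476.0,-216.3) 121x65 long-axis -83.7 [ 0.46934659 -0.19154748  0.09728682] [ 0.01534809  0.00516888 -0.99986885]
slopes [0.0145052  0.00506383 0.09728682]
```

View pics/c.png

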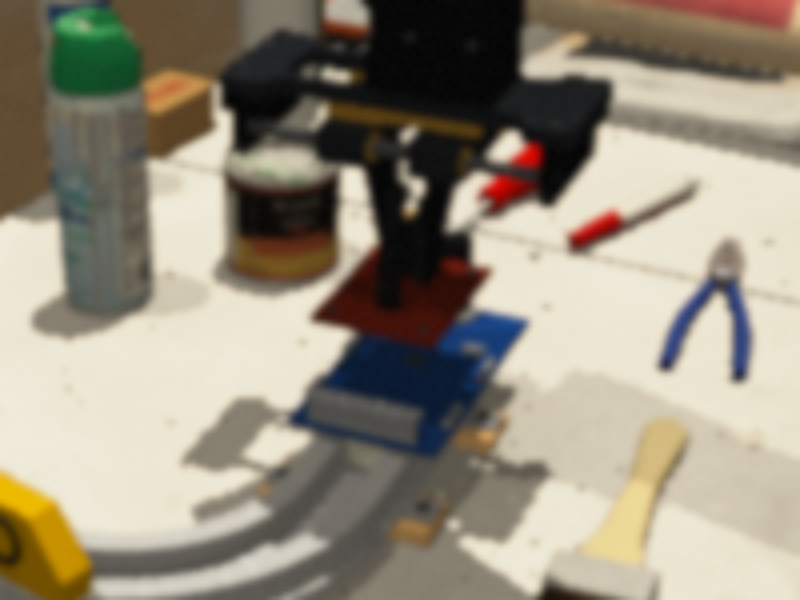

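Request:
{"fn": "step_arm", "kwargs": {
  "deltas": [
    [-1, 0.015, 0, 0, 0],
    [-1, 0.028, 0, 0, 0],
    [-1, 0.036, 0, 0, 0],
    [-1, 0.039, 0, 0, 0],
    [-1, 0.041, 0, 0, 0],
    [-1, 0.041, 0, 0, 0]
  ]
}}

```text
time_s: 10.72
tool_pos: [0.4764, -0.2128, 0.0482]
tool_rot: [-49.9, 90.0, -45.4]
force: [-0.2, -0.4, -1.3]
grip_width: 0.0122
```

Request:
{"fn": "step_arm", "kwargs": {
  "deltas": [
    [-1, 0.001, 0, 0, 0],
    [-1, 0.002, 0, 0, 0],
    [-1, 0.003, 0, 0, 0],
    [-1, 0.003, 0, 0, 0]
  ]
}}

```text
time_s: 11.22
tool_pos: [0.4766, -0.2122, 0.0455]
tool_rot: [11.6, 90.0, 16.2]
force: [-0.7, 1.6, 3.2]
grip_width: 0.012
```

Request:
{"fn": "step_arm", "kwargs": {
  "deltas": [
    [-0.5, 0, 0, 0, 0],
    [-0.5, 0, 0, 0, 0],
    [-0.5, 0, 0, 0, 0],
    [-0.5, 0, 0, 0, 0],
    [-0.5, 0, 0, 0, 0]
  ]
}}

```text
time_s: 11.85
tool_pos: [0.4762, -0.2127, 0.045]
tool_rot: [-130.9, 90.0, -126.4]
force: [0.2, -0.2, -0.7]
grip_width: 0.0218
```

```bash
cat > cov.py <<'E'
from h import *
def cov():
    q,e=read_camera("scene"); W=cloud("scene",e); q=q.astype(int)
    o=monitor.get_obs(); print(o['tool_pos'].round(4),o['grip_width'].round(4))
    near=(abs(W[...,0]-.476)<.1)&(abs(W[...,1]+.19)<.12)
    m=near&(q[...,0]>q[...,1]*1.8)&(W[...,2]>.04)&(W[...,2]<.065); P=W[m]; h=np.array([-.0785,.997]); l=np.array([.997,.0785])
    s=np.array([.475,-.1918]); a=(P[:,:2]-s)@h; b=(P[:,:2]-s)@l
    A=np.c_[a,b,np.ones(len(P))]; f=np.linalg.lstsq(A,P[:,2],rcond=None)[0]
    print(m.sum(),'slope along/lateral deg',np.degrees(f[:2]).round(2),'z at seat',f[2].round(4),'along',np.percentile(a,[1,99]).round(4),'lat',np.percentile(b,[1,99]).round(4))
    return q,W
if __name__=="__main__":
    q,W=cov(); import sys
    if len(sys.argv)>1: cv2.imwrite(sys.argv[1],cv2.resize(q[195:300,300:440,::-1].astype(np.uint8),(800,600)))
E
python3 cov.py pics/d.png
```

```text
Traceback (most recent call last):
  File "cov.py", line 12, in <module>
    q,W=cov(); import sys
        ~~~^^
  File "cov.py", line 4, in cov
    o=monitor.get_obs(); print(o['tool_pos'].round(4),o['grip_width'].round(4))
                                                      ^^^^^^^^^^^^^^^^^^^^^
AttributeError: 'float' object has no attribute 'round'
```

```bash
sed -i "s/o\['grip_width'\].round(4)/round(o['grip_width'],4)/" cov.py; python3 cov.py pics/d.png
```

```text
[ 0.4762 -0.2127  0.045 ] 0.0215
443 slope along/lateral deg [-3.28  0.06] z at seat 0.051 along [-0.0501  0.0296] lat [-0.0355  0.031 ]
```

View pics/d.png

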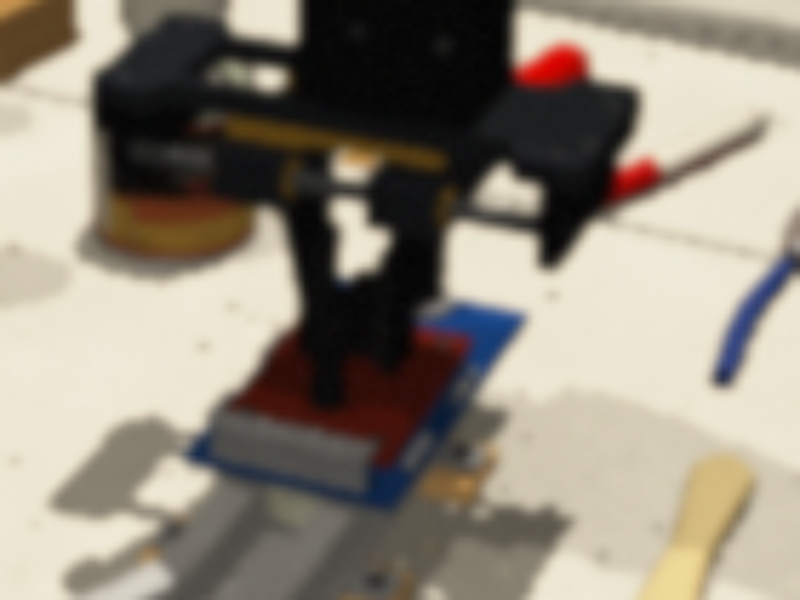

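Request:
{"fn": "step_arm", "kwargs": {
  "deltas": [
    [-1, 0, 0, 0, 0],
    [-1, 0, 0, 0, 0],
    [-1, 0, 0, 0, 0],
    [-1, 0, 0, 0, 0],
    [-1, 0, 0.003, 0, 0],
    [-1, 0, 0.006, 0, 0],
    [-1, 0, 0.009, 0, 0],
    [-1, 0, 0.011, 0, 0],
    [-1, 0, 0.011, 0, 0]
  ],
  "newtons": 4
}}

```text
time_s: 13.08
tool_pos: [0.4753, -0.2012, 0.045]
tool_rot: [117.4, 90.0, 122.0]
force: [-0.3, -0.0, -0.4]
grip_width: 0.0117
```

```bash
python3 cov.py pics/e.png
```

```text
[ 0.4753 -0.2012  0.0449] 0.0119
393 slope along/lateral deg [-2.84  0.1 ] z at seat 0.0515 along [-0.0414  0.0415] lat [-0.036   0.0302]
```

Request:
{"fn": "step_arm", "kwargs": {
  "deltas": [
    [-1, 0.001, 0.002, 0, 0],
    [-1, 0.002, 0.004, 0, 0],
    [-1, 0.002, 0.004, 0, 0],
    [-0.5, 0.002, 0.004, 0, 0],
    [-0.5, 0.002, 0.004, 0, 0],
    [-0.5, 0.002, 0.004, 0, 0]
  ]
}}

```text
time_s: 13.88
tool_pos: [0.475, -0.1973, 0.043]
tool_rot: [120.3, 90.0, 124.9]
force: [0.3, 0.3, -0.3]
grip_width: 0.0216
```

```bash
python3 cov.py pics/f.png; python3 - <<'E'
from h import *
for c in("scene","top"):
    p,d=read_camera(c); W=cloud(c,d); p=p.astype(int)
    k=(W[...,2]>.083)&(W[...,2]<.1)&(abs(W[...,1]+.27)<.03)&(abs(W[...,0]-.48)<.03)&(p.max(-1)<80); P=W[k]
    print(c,k.sum(),((P.min(0)+P.max(0))/2).round(4) if k.any() else '')
E
```

```text
[ 0.4751 -0.1974  0.043 ] 0.0218
332 slope along/lateral deg [-0.03  0.16] z at seat 0.0494 along [-0.036   0.0422] lat [-0.0358  0.0316]
scene 0 
top 40 [ 0.4827 -0.2812  0.0924]
```

View pics/f.png

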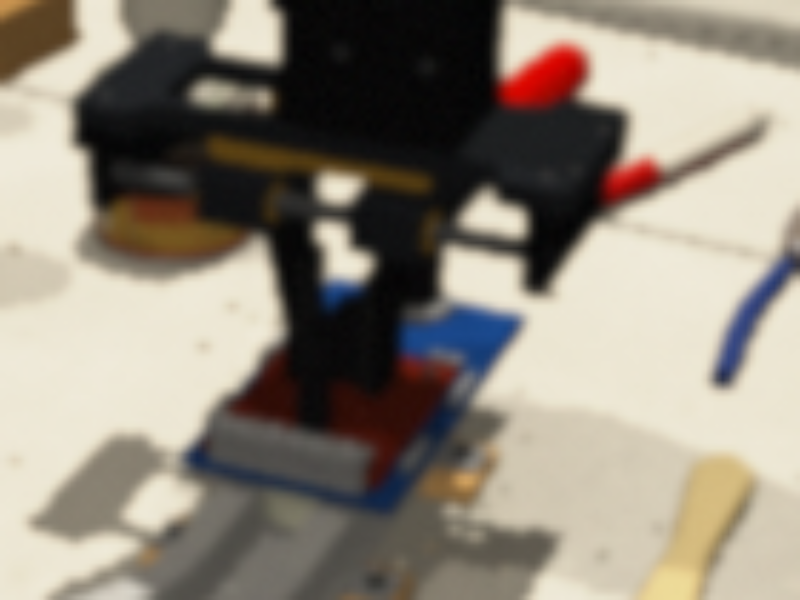

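Request:
{"fn": "step_arm", "kwargs": {
  "deltas": [
    [-0.5, -0.02, 0, 0, 0],
    [-0.5, -0.06, 0, 0, 0],
    [-0.3, -0.1, 0.01, 0.008, -5],
    [0.2, -0.12, 0.035, 0.03, -15],
    [0.2, -0.12, 0.07, 0.06, -25],
    [0.2, -0.12, 0.105, 0.09, -35],
    [0.2, -0.12, 0.14, 0.12, -45],
    [0.2, -0.12, 0.175, 0.15, -55],
    [0.2, -0.12, 0.195, 0.169, -65],
    [0.2, -0.12, 0.2023, 0.1754, -74],
    [0.2, -0.12, 0.2023, 0.1754, -75],
    [0.2, -0.12, 0.2023, 0.1754, -75]
  ]
}}

```text
time_s: 15.52
tool_pos: [0.6336, 0.0169, 0.1628]
tool_rot: [146.3, 90.0, -134.4]
force: [0.2, 0.8, -1.0]
grip_width: 0.0523
```

```bash
python3 - <<'E'
from h import *
o,M=tool(); print(o['tool_pos'],M.round(3)); W0=np.load("top1.npz")
for c in("top","scene"):
    z=np.load(c+"1.npz"); W=z['W']; p=z['p'].astype(int)
    y=(p[...,0]>p[...,2]*2)&(p[...,1]>p[...,2]*1.5)&(W[...,2]>.074)&(W[...,2]<.085)&(abs(W[...,0]-.635)<.14)&(abs(W[...,1]-.018)<.06)
    print(c,y.sum(),rect(W[y]),W[y].mean(0))
q,e=read_camera("scene"); W=cloud("scene",e); p=q.astype(int); h=np.array([-.0785,.997])
m=(p[...,0]>p[...,1]*1.8)&(abs(W[...,2]-.049)<.006)&(abs(W[...,0]-.475)<.08)&(abs(W[...,1]+.19)<.08); P=W[m]
print('cover',rect(P),np.degrees(np.linalg.lstsq(np.c_[P[:,:2]-P[:,:2].mean(0),np.ones(len(P))],P[:,2],rcond=None)[0][:2]),P[:,2].mean())
E
```

```text
[0.6336458  0.01692617 0.16280124] [[-0.001 -0.983  0.185]
 [-0.001  0.185  0.983]
 [-1.     0.    -0.001]]
top 970 c=(635.8,17.5) 199x21 long-axis -10.7 [0.63445198 0.01760009 0.07890445]
scene 647 c=(630.4,18.2) 193x23 long-axis -10.3 [0.62584117 0.02152152 0.07862897]
cover c=(473.5,-188.2) 87x69 long-axis -85.6 [ 0.06644484 -0.02421467] 0.04858361532355654
```

Request:
{"fn": "step_arm", "kwargs": {
  "deltas": [
    [0.2, 0.05, 0, 0, 0],
    [0.2, 0.1, 0, 0, 0],
    [0.2, 0.122, 0, 0, 0],
    [0.2, 0.128, 0, 0, 0],
    [0.2, 0.132, 0, 0, 0],
    [-1, 0.132, 0, 0, 0],
    [-1, 0.132, 0, 0, 0],
    [-1, 0.132, 0, 0, 0],
    [-1, 0.132, 0, 0, 0],
    [-1, 0.132, 0, 0, 0],
    [-1, 0.132, 0, 0, 0]
  ],
  "newtons": 40
}}

```text
time_s: 16.95
tool_pos: [0.6341, 0.0179, 0.0313]
tool_rot: [-99.6, 90.0, -20.1]
force: [-0.1, -0.3, 2.1]
grip_width: 0.0197
```

Request:
{"fn": "step_arm", "kwargs": {
  "deltas": [
    [-1, -0.01, 0, 0, 0],
    [-1, -0.025, 0, 0, 0],
    [-1, -0.035, 0.002, 0.01, 0],
    [-1, -0.035, 0.008, 0.035, -3],
    [-1, -0.035, 0.013, 0.055, -7],
    [-1, -0.035, 0.018, 0.075, -11],
    [-1, -0.035, 0.02, 0.0848, -11.6],
    [-1, -0.035, 0.02, 0.0848, -11.6],
    [-1, -0.015, 0.02, 0.0848, -11.6],
    [-1, 0.005, 0.02, 0.0848, -11.6],
    [-1, 0.016, 0.02, 0.0848, -11.6],
    [-1, 0.016, 0.02, 0.0848, -11.6]
  ]
}}

```text
time_s: 18.45
tool_pos: [0.6285, 0.1042, 0.0132]
tool_rot: [95.5, 89.8, -173.4]
force: [-0.6, -0.2, -1.9]
grip_width: 0.0197
```

```bash
python3 - <<'E'
from h import *
o,M=tool(); print(o['tool_pos'],M[:,2].round(3),o['force'],o['grip_width'])
p,d=read_camera("top"); W=cloud("top",d)
cv2.imwrite("pics/g.png",cv2.resize(p[90:400,140:400,::-1],(503,600)))
for r in (150,180,220,250,270):
    e=[c for c in range(140,200) if abs(W[r,c,2])<.006][0]; print(r,e,W[r,e+1].round(3))
E
```

```text
[0.62854501 0.10424919 0.01321571] [-0.019  1.    -0.   ] [-0.55918586 -0.24700266 -1.89831789] 0.01973274670068421
150 169 [0.745 0.135 0.001]Traceback (most recent call last):
  File "<stdin>", line 6, in <module>
IndexError: list index out of range
```

View pics/g.png

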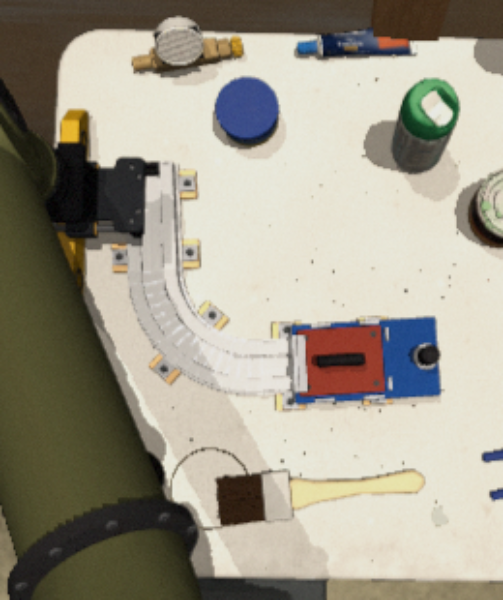

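Request:
{"fn": "step_arm", "kwargs": {
  "deltas": [
    [-1, 0.005, 0, -0.006, 0],
    [-1, 0.01, 0, -0.006, 0],
    [-1, 0.013, 0, -0.006, 0],
    [-1, 0.014, 0, -0.006, 0],
    [-1, 0.015, 0, -0.006, 0],
    [-1, 0.015, 0, -0.006, 0]
  ]
}}

```text
time_s: 19.25
tool_pos: [0.6298, 0.099, 0.0]
tool_rot: [-125.1, 90.0, -33.9]
force: [0.0, 0.1, -1.9]
grip_width: 0.0199
```

Request:
{"fn": "step_arm", "kwargs": {
  "deltas": [
    [-1, 0.001, 0, 0, 0],
    [-1, 0.002, 0, 0, 0],
    [-1, 0.002, 0, 0, 0],
    [-1, 0.002, 0, 0, 0]
  ]
}}

```text
time_s: 19.75
tool_pos: [0.6299, 0.0989, -0.0017]
tool_rot: [-119.9, 90.0, -28.7]
force: [-1.2, 0.3, 0.7]
grip_width: 0.0195
```

Request:
{"fn": "step_arm", "kwargs": {
  "deltas": [
    [-0.35, 0, 0, 0, 0],
    [-0.35, 0, 0, 0, 0],
    [-0.35, 0, 0, 0, 0],
    [-0.35, 0, 0, 0, 0],
    [-0.35, -0.01, 0, 0, 0],
    [-0.35, -0.03, 0, 0, 0],
    [-0.35, -0.06, 0, 0, 0],
    [-0.35, -0.1, 0, 0, 0],
    [0, -0.15, 0, 0, 0],
    [0, -0.18, 0, 0, 0],
    [0, -0.18, 0, 0, 0]
  ]
}}

```text
time_s: 21.12
tool_pos: [0.6317, 0.0999, 0.1829]
tool_rot: [-87.1, 89.6, 4.0]
force: [-0.2, 0.3, 0.1]
grip_width: 0.0423
```

```bash
python3 - <<'E'
from h import *
o,M=tool(); print(o['tool_pos'],M.round(3)[:,1:],o['grip_width'])
for c in("scene","top"):
    p,d=read_camera(c); W=cloud(c,d); p=p.astype(int)
    y=(p[...,0]>p[...,2]*2)&(p[...,1]>p[...,2]*1.5)&(W[...,2]>.03)&(W[...,2]<.085)&(abs(W[...,0]-.635)<.14)&(abs(W[...,1]-.09)<.06)
    t=y&(W[...,2]>.041); print(c,y.sum(),rect(W[t]) if t.sum()>5 else '',np.percentile(W[y][:,2],[1,50,99]).round(4) if y.any() else '')
    k=(W[...,2]>.083)&(W[...,2]<.1)&(abs(W[...,1]+.27)<.03)&(abs(W[...,0]-.48)<.03)&(p.max(-1)<80); P=W[k]
    print(k.sum(),((P.min(0)+P.max(0))/2).round(4),np.median(P,0).round(4))
E
```

```text
[0.63174442 0.09989741 0.18288009] [[-1.    -0.02 ]
 [-0.02   1.   ]
 [-0.007  0.   ]] 0.04227201739672376
scene 1261 c=(627.9,98.9) 197x22 long-axis 0.8 [0.0302 0.0445 0.048 ]
37 [ 0.4786 -0.2742  0.089 ] [ 0.4781 -0.2724  0.09  ]
top 634 c=(594.9,97.9) 126x21 long-axis 1.4 [0.0311 0.0454 0.0506]
74 [ 0.4826 -0.2776  0.0898] [ 0.4817 -0.2781  0.093 ]
```

Request:
{"fn": "step_arm", "kwargs": {
  "deltas": [
    [0, 0, 0.015, -0.036, 0],
    [0, 0, 0.037, -0.088, 0],
    [0, 0, 0.06, -0.144, -1],
    [0, 0, 0.083, -0.199, -1],
    [0, 0, 0.107, -0.255, -2],
    [0, 0, 0.13, -0.31, -2],
    [0, 0, 0.15, -0.357, -2],
    [0, 0, 0.1578, -0.3759, -2],
    [0, 0, 0.1578, -0.3759, -2],
    [0, 0.04, 0.1578, -0.3759, -2],
    [0, 0.06, 0.1578, -0.3759, -2],
    [0, 0.06, 0.1578, -0.3759, -2]
  ]
}}

```text
time_s: 22.72
tool_pos: [0.4791, -0.2777, 0.1165]
tool_rot: [39.8, 89.8, 133.1]
force: [-0.6, 0.2, -0.4]
grip_width: 0.0434
```

```bash
python3 - <<'E'
from h import *
o,M=tool(); print(o['tool_pos'],M.round(3)[:,1:],o['qpos'])
q,W=(lambda p,d:(p,cloud("scene",d)))(*read_camera("scene"))
cv2.imwrite("pics/i.png",cv2.resize(q[150:300,290:490,::-1],(800,600)))
E
```

```text
[ 0.47909909 -0.27767435  0.11650767] [[-0.998 -0.058]
 [-0.058  0.998]
 [ 0.002  0.003]] [ 65.29484035  15.26754481 -43.21842098 102.36610634  11.20394476
  66.98239275 111.93693337]
```

View pics/i.png

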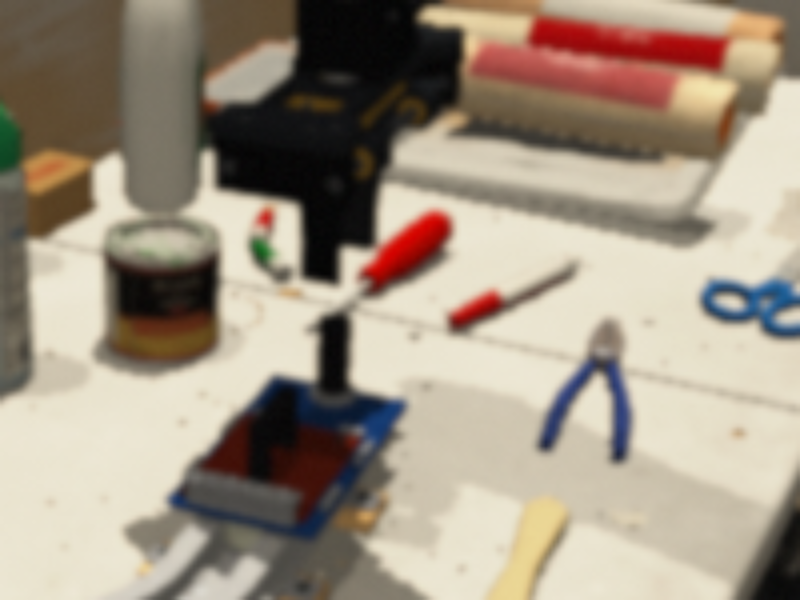

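Request:
{"fn": "step_arm", "kwargs": {
  "deltas": [
    [0, 0, 0, 0, 0],
    [0, 0.03, 0, 0, 0],
    [0, 0.055, 0, 0, 0],
    [0, 0.07, 0, 0, 0],
    [0, 0.076, 0, 0, 0],
    [0, 0.079, 0, 0, 0],
    [0, 0.079, 0, 0, 0]
  ]
}}

```text
time_s: 23.65
tool_pos: [0.4799, -0.2803, 0.0396]
tool_rot: [-132.6, 89.9, -39.5]
force: [-0.0, -0.1, 0.1]
grip_width: 0.0433
```

Request:
{"fn": "step_arm", "kwargs": {
  "deltas": [
    [-1, 0, 0, 0, 0],
    [-1, 0, 0, 0, 0],
    [-1, 0, 0, 0, 0],
    [-1, 0, 0, 0, 0],
    [-1, 0, 0, 0, 0],
    [-1, 0, 0, 0, 0]
  ],
  "newtons": 6
}}

```text
time_s: 24.4
tool_pos: [0.4795, -0.2799, 0.0392]
tool_rot: [4.2, 90.0, 97.3]
force: [-1.5, 0.3, 2.4]
grip_width: 0.0195
```

```bash
python3 - <<'E'
from h import *
o,M=tool(); print(o['tool_pos'],M.round(4)[:,1:],o['force'],o['grip_width'])
# knob path in track frame by arc s of rear disc position
def cl(s): # s=0 at start of bend
    L=.11*np.pi/2
    if s<0: return np.array([-.11,s])
    if s<L: a=s/.11; return np.array([-.11*np.cos(a),.11*np.sin(a)])
    return np.array([s-L,.11])
from scipy.optimize import brentq
q=np.array([.5789-.0007,-.0919,.0457]); c,s_=np.cos(q[2]),np.sin(q[2]); Rm=np.array([[c,-s_],[s_,c]])
rows=[]
for s in np.arange(-.14,.23,.002):
    r=cl(s); f=cl(brentq(lambda t:np.linalg.norm(cl(t)-r)-.056,s+.05,s+.08)); h=(f-r)/.056; k=r-.06*h
    w=Rm@k+q[:2]; hd=np.degrees(np.arctan2(h[1],h[0]))+np.degrees(q[2]); rows.append([s,*k,*w,hd])
A=np.array(rows); np.save("path.npy",A)
d=np.r_[0,np.cumsum(np.hypot(*np.diff(A[:,3:5],axis=0).T))]
for v in np.arange(0,d[-1],.02): print(round(v,3),*[np.interp(v,d,A[:,j]).round(4) for j in range(6)])
E
```

```text
[ 0.47952497 -0.27986799  0.03918672] [[-9.985e-01 -5.480e-02]
 [-5.480e-02  9.985e-01]
 [ 0.000e+00  1.000e-04]] [-1.48692494  0.30199905  2.44126645] 0.0194970470548262
0.0 -0.14 -0.11 -0.2 0.4775 -0.2967 92.6184
0.02 -0.12 -0.11 -0.18 0.4765 -0.2767 92.6184
0.04 -0.1 -0.11 -0.16 0.4756 -0.2568 92.6184
0.06 -0.08 -0.11 -0.14 0.4747 -0.2368 92.6184
0.08 -0.06 -0.11 -0.12 0.4738 -0.2168 92.6184
0.1 -0.0401 -0.1112 -0.1001 0.4716 -0.1969 91.434
0.12 -0.021 -0.116 -0.0807 0.466 -0.1778 86.8442
0.14 -0.0036 -0.1234 -0.0621 0.4577 -0.1596 79.6962
0.16 0.0124 -0.131 -0.0436 0.4493 -0.1414 71.4275
0.18 0.0283 -0.1359 -0.0242 0.4435 -0.1223 63.1272
0.2 0.0442 -0.138 -0.0044 0.4406 -0.1026 54.8268
0.22 0.0602 -0.1372 0.0156 0.4405 -0.0826 46.5264
0.24 0.0761 -0.1335 0.0352 0.4432 -0.0628 38.2261
0.26 0.092 -0.127 0.0542 0.4489 -0.0436 29.9257
0.28 0.108 -0.1178 0.0719 0.4572 -0.0254 21.6254
0.3 0.1241 -0.106 0.088 0.4682 -0.0088 13.5392
0.32 0.1414 -0.0907 0.1008 0.483 0.0047 7.167
0.34 0.1604 -0.0724 0.1085 0.5009 0.0132 3.3384
0.36 0.1803 -0.0525 0.11 0.5207 0.0156 2.6184
0.38 0.2003 -0.0325 0.11 0.5407 0.0165 2.6184
0.4 0.2203 -0.0125 0.11 0.5607 0.0174 2.6184
```

```bash
cat > rows.py <<'E'
from h import *
import sys
d0,d1,n=map(float,sys.argv[1:4]); A=np.load("path.npy"); d=np.r_[0,np.cumsum(np.hypot(*np.diff(A[:,3:5],axis=0).T))]
o,M=tool(); ty,tz=M[:2,1],M[:2,2]; j0=np.degrees(np.arctan2(tz[1],tz[0])); p0=o['tool_pos'][:2]
f=lambda v:np.array([np.interp(v,d,A[:,j]) for j in(3,4,5)])
e0=p0-f(d0)[:2]; print('err at start',e0.round(4),'jaw-heading',round(j0-f(d0)[2],2),'F',o['force'].round(1),o['grip_width'])
for v in np.linspace(d0,d1,int(n)+1)[1:]:
    w=f(v); D=w[:2]-p0+e0*max(0,1-(v-d0)/.05); print([round(float(D@ty),4),round(float(D@tz),4),round(j0-w[2],1)])
E
python3 rows.py .017 .105 11
```

```text
err at start [ 0.0028 -0.0001] jaw-heading 0.52 F [-1.5  0.3  2.4] 0.0194970470548262
[0.0004, 0.008, np.float64(0.5)]
[0.0008, 0.0161, np.float64(0.5)]
[0.0011, 0.0241, np.float64(0.5)]
[0.0015, 0.0322, np.float64(0.5)]
[0.0019, 0.0402, np.float64(0.5)]
[0.0023, 0.0483, np.float64(0.5)]
[0.0023, 0.0563, np.float64(0.5)]
[0.0023, 0.0643, np.float64(0.5)]
[0.0023, 0.0723, np.float64(0.6)]
[0.0029, 0.0803, np.float64(1.3)]
[0.0042, 0.0882, np.float64(2.6)]
```

Request:
{"fn": "step_arm", "kwargs": {
  "deltas": [
    [-1, 0, 0.0004, 0.006, 0],
    [-1, 0, 0.0008, 0.014, 0.5],
    [-1, 0, 0.0011, 0.022, 0.5],
    [-1, 0, 0.0015, 0.031, 0.5],
    [-1, 0, 0.0019, 0.04, 0.5],
    [-1, 0, 0.0023, 0.0483, 0.5],
    [-1, 0, 0.0023, 0.0563, 0.5],
    [-1, 0, 0.0023, 0.0643, 0.5],
    [-1, 0, 0.0023, 0.0723, 0.6],
    [-1, 0, 0.0029, 0.0803, 1.3],
    [-1, 0, 0.0042, 0.0882, 2.6],
    [-1, 0, 0.0042, 0.0882, 2.6]
  ]
}}

```text
time_s: 25.9
tool_pos: [0.4703, -0.1905, 0.039]
tool_rot: [19.1, 89.9, 109.7]
force: [-0.1, 0.6, 4.2]
grip_width: 0.0197
```

```bash
python3 rows.py .105 .193 11
```

```text
err at start [-0.0002  0.0016] jaw-heading -0.01 F [-0.1  0.6  4.2] 0.019683346287043026
[0.0021, 0.0075, np.float64(1.8)]
[0.0047, 0.0148, np.float64(4.0)]
[0.0077, 0.0219, np.float64(6.7)]
[0.011, 0.0289, np.float64(9.7)]
[0.0145, 0.0359, np.float64(12.9)]
[0.0179, 0.0429, np.float64(16.2)]
[0.0208, 0.0502, np.float64(19.6)]
[0.0233, 0.0578, np.float64(22.9)]
[0.0254, 0.0655, np.float64(26.2)]
[0.027, 0.0734, np.float64(29.5)]
[0.0282, 0.0813, np.float64(32.8)]
```

Request:
{"fn": "step_arm", "kwargs": {
  "deltas": [
    [-1, 0, 0.0021, 0.0075, 1.8],
    [-1, 0, 0.0047, 0.0148, 4],
    [-1, 0, 0.0077, 0.0219, 6.7],
    [-1, 0, 0.011, 0.0289, 9.7],
    [-1, 0, 0.0145, 0.0359, 12.9],
    [-1, 0, 0.0179, 0.0429, 16.2],
    [-1, 0, 0.0208, 0.0502, 19.6],
    [-1, 0, 0.0233, 0.0578, 22.9],
    [-1, 0, 0.0254, 0.0655, 26.2],
    [-1, 0, 0.027, 0.0734, 29.5],
    [-1, 0, 0.0282, 0.0813, 32.8],
    [-1, 0, 0.0282, 0.0813, 32.8]
  ]
}}

```text
time_s: 27.4
tool_pos: [0.4411, -0.1106, 0.039]
tool_rot: [96.7, 90.0, 154.5]
force: [-0.9, -0.5, 3.8]
grip_width: 0.0197
```

```bash
python3 rows.py .193 .281 11
```

```text
err at start [-0.0001 -0.0011] jaw-heading 0.0 F [-0.9 -0.5  3.8] 0.019689028398136577
[0.005, 0.0065, np.float64(3.3)]
[0.0096, 0.0132, np.float64(6.6)]
[0.0138, 0.0202, np.float64(10.0)]
[0.0177, 0.0274, np.float64(13.3)]
[0.0211, 0.0348, np.float64(16.6)]
[0.024, 0.0424, np.float64(19.9)]
[0.0265, 0.0501, np.float64(23.2)]
[0.0286, 0.0578, np.float64(26.6)]
[0.0301, 0.0657, np.float64(29.9)]
[0.0313, 0.0736, np.float64(33.2)]
[0.0319, 0.0816, np.float64(36.5)]
```

Request:
{"fn": "step_arm", "kwargs": {
  "deltas": [
    [-1, 0, 0.005, 0.0065, 3.3],
    [-1, 0, 0.0096, 0.0132, 6.6],
    [-1, 0, 0.0138, 0.0202, 10],
    [-1, 0, 0.0177, 0.0274, 13.3],
    [-1, 0, 0.0211, 0.0348, 16.6],
    [-1, 0, 0.024, 0.0424, 19.9],
    [-1, 0, 0.0265, 0.0501, 23.2],
    [-1, 0, 0.0286, 0.0578, 26.6],
    [-1, 0, 0.0301, 0.0657, 29.9],
    [-1, 0, 0.0313, 0.0736, 33.2],
    [-1, 0, 0.0319, 0.0816, 36.5],
    [-1, 0, 0.0319, 0.0816, 36.5]
  ]
}}

```text
time_s: 28.9
tool_pos: [0.4574, -0.0243, 0.0388]
tool_rot: [131.3, 89.9, 152.6]
force: [-1.5, -0.6, 4.8]
grip_width: 0.0201
```

```bash
python3 rows.py .281 .369 11
```

```text
err at start [-0.0003  0.0003] jaw-heading 0.07 F [-1.5 -0.6  4.8] 0.020075737910762434
[0.0049, 0.0063, np.float64(3.4)]
[0.0092, 0.013, np.float64(6.6)]
[0.013, 0.0201, np.float64(9.5)]
[0.0159, 0.0275, np.float64(12.1)]
[0.018, 0.0352, np.float64(14.4)]
[0.0192, 0.0432, np.float64(16.2)]
[0.0194, 0.0512, np.float64(17.6)]
[0.0185, 0.0591, np.float64(18.4)]
[0.0164, 0.0668, np.float64(18.7)]
[0.0139, 0.0744, np.float64(18.7)]
[0.0113, 0.082, np.float64(18.7)]
```

Request:
{"fn": "step_arm", "kwargs": {
  "deltas": [
    [-1, 0, 0.0049, 0.0063, 3.4],
    [-1, 0, 0.0092, 0.013, 6.6],
    [-1, 0, 0.013, 0.0201, 9.5],
    [-1, 0, 0.0159, 0.0275, 12.1],
    [-1, 0, 0.018, 0.0352, 14.4],
    [-1, 0, 0.0192, 0.0432, 16.2],
    [-1, 0, 0.0194, 0.0512, 17.6],
    [-1, 0, 0.0185, 0.0591, 18.4],
    [-1, 0, 0.0164, 0.0668, 18.7],
    [-1, 0, 0.0139, 0.0744, 18.7],
    [-1, 0, 0.0113, 0.082, 18.7],
    [-1, 0, 0.0113, 0.082, 18.7]
  ]
}}

```text
time_s: 30.4
tool_pos: [0.5301, 0.016, 0.0386]
tool_rot: [125.0, 89.9, 127.6]
force: [-0.5, 0.8, 3.3]
grip_width: 0.0197
```

```bash
python3 rows.py .369 .389 5
```

```text
err at start [ 0.0004 -0.    ] jaw-heading -0.03 F [-0.5  0.8  3.3] 0.019694905619548092
[0.0, 0.004, np.float64(-0.0)]
[0.0, 0.0079, np.float64(-0.0)]
[0.0, 0.0119, np.float64(-0.0)]
[0.0, 0.0159, np.float64(-0.0)]
[0.0, 0.0199, np.float64(-0.0)]
```

Request:
{"fn": "step_arm", "kwargs": {
  "deltas": [
    [-1, 0, 0, 0.004, 0],
    [-1, 0, 0, 0.008, 0],
    [-1, 0, 0, 0.012, 0],
    [-1, 0, 0, 0.014, 0],
    [-1, 0, 0, 0.015, 0],
    [-1, 0, 0, 0.015, 0]
  ]
}}

```text
time_s: 31.15
tool_pos: [0.5428, 0.016, 0.0385]
tool_rot: [179.3, 89.7, -178.1]
force: [-6.1, -0.0, 7.6]
grip_width: 0.0198
```

Request:
{"fn": "step_arm", "kwargs": {
  "deltas": [
    [-1, 0, 0, 0.001, 0],
    [-1, 0, 0, 0.002, 0],
    [-1, 0, 0, 0.003, 0],
    [-1, 0, 0, 0.003, 0]
  ]
}}

```text
time_s: 31.65
tool_pos: [0.5428, 0.0159, 0.0376]
tool_rot: [-177.3, 89.3, -174.7]
force: [-12.0, -0.2, 8.9]
grip_width: 0.0199
```

Request:
{"fn": "step_arm", "kwargs": {
  "deltas": [
    [-1, 0, 0, -0.003, 0],
    [-1, 0, 0, -0.004, 0],
    [0, 0, 0, -0.004, 0],
    [0, 0, 0, -0.004, 0],
    [0, 0, 0, -0.004, 0],
    [0, 0, 0, -0.004, 0],
    [0, -0.03, 0, -0.004, 0],
    [0, -0.08, 0, -0.004, 0],
    [0, -0.12, 0, -0.02, 0],
    [0, -0.14, 0, -0.06, 0],
    [0, -0.14, 0, -0.1, 0],
    [0, -0.14, 0, -0.1, 0]
  ]
}}

```text
time_s: 33.15
tool_pos: [0.4468, 0.0107, 0.1794]
tool_rot: [-84.8, 89.8, -82.4]
force: [0.1, 0.5, 0.1]
grip_width: 0.0438
```

```bash
python3 - <<'E'
from h import *
o,M=tool(); print(o['tool_pos'])
out=[]
for c,b in(("top",(120,300,180,330)),("scene",(200,360,170,340))):
    p,d=read_camera(c); W=cloud(c,d); np.savez(c+"2.npz",p=p,W=W); r0,r1,c0,c1=b
    out.append(cv2.resize(p[r0:r1,c0:c1,::-1],(400,450))); P=p.astype(int)
    k=(W[...,2]>.083)&(W[...,2]<.097)&(abs(W[...,1]-.016)<.03)&(abs(W[...,0]-.543)<.03)&(P.max(-1)<80); Q=W[k]
    if len(Q): print(c,'knob',len(Q),((Q.min(0)+Q.max(0))/2).round(4),np.median(Q,0).round(4))
    m=(P[...,0]>P[...,1]*1.8)&(P[...,1]<P[...,2]*2)&(abs(W[...,2]-.049)<.007)&(abs(W[...,0]-.63)<.08)&(abs(W[...,1]-.02)<.06); Q=W[m]
    if len(Q)>9: print('cover',len(Q),rect(Q),Q[:,2].mean(),np.degrees(np.linalg.lstsq(np.c_[Q[:,:2]-Q[:,:2].mean(0),np.ones(len(Q))],Q[:,2],rcond=None)[0][:2]))
cv2.imwrite("pics/j.png",np.hstack(out))
E
```

```text
[0.44678313 0.01073361 0.17938156]
top knob 43 [0.5428 0.0108 0.0905] [0.5409 0.0097 0.0923]
cover 1105 c=(633.5,19.2) 88x70 long-axis 4.4 0.048067627943294056 [0.11028083 0.04411966]
scene knob 61 [0.5396 0.0181 0.0889] [0.5388 0.0198 0.0904]
cover 297 c=(631.3,20.3) 88x70 long-axis 3.2 0.04850067889605975 [ 0.47180897 -0.93423008]
```

View pics/j.png

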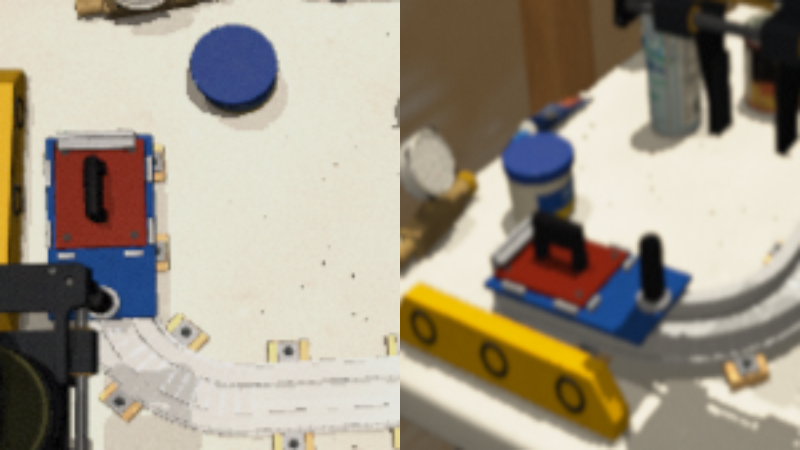

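```bash
python3 - <<'E'
from h import *
from scipy.optimize import differential_evolution
for c in("top","scene"):
    z=[np.load(f"{c}{i}.npz") for i in(1,2)]; T=[]
    regions_of  # masks: geometric instead
    for a in z:
        W=a['W']; p=a['p'].astype(int)
        m=(abs(W[...,2]-.033)<.003)&(W[...,0]>.42)&(W[...,0]<.72)&(W[...,1]>-.26)&(W[...,1]<.06)&(p.max(-1)-p.min(-1)<45)&(p.max(-1)>90)
        T.append(W[m])
    T=np.vstack(T)
    def dist(P,q):
        a=q[2]; D=P[:,:2]-q[:2]; x=D[:,0]*np.cos(a)+D[:,1]*np.sin(a); y=-D[:,0]*np.sin(a)+D[:,1]*np.cos(a)
        return np.where(y<0,-x-.11,np.where(x>0,y-.11,np.hypot(x,y)-.11)),x,y
    f=lambda q:np.minimum(np.maximum(0,abs(abs(dist(T,q)[0])-.0205)-.0075),.006).mean()*1e3
    r=differential_evolution(f,[(.55,.61),(-.12,-.06),(-.1,.1)],seed=1,tol=1e-7); q=r.x; s,x,y=dist(T,q)
    ok=abs(s)<.035; print(c,len(T),q.round(4),np.degrees(q[2]).round(2),r.fun,'ends x',np.percentile(x[ok&(y>.05)],[99,99.9]),'y',np.percentile(y[ok&(x<0)],[.1,1]))
    for n,mm in(('load leg',y<-.01),('dry',x>.01)): print(n,np.histogram(s[mm],np.arange(-.036,.037,.004))[0])
    a=q[2]; k=np.array([-.025,.11]); print('home',(q[:2]+[k[0]*np.cos(a)-k[1]*np.sin(a),k[0]*np.sin(a)+k[1]*np.cos(a)]).round(4))
m=camera_model("top"); r=R.from_euler('xyz',m['attitude'],degrees=True).as_matrix()@np.array([(224-m['cx'])/m['fx'],(174-m['cy'])/m['fy'],1]); print('rail end px',(m['xyz']+r*(.033-m['xyz'][2])/r[2]).round(4))
E
```

```text
top 3091 [ 0.5784 -0.0933  0.0754] 4.32 0.08632604299299335 ends x [0.11608792 0.13225704] y [-0.14990022 -0.14666277]
load leg [  0   0  68 124 135 132   1   1   1   2   2   8 136 136 132  58   0   0]
dry [ 3  3 41 64 58 42  4  2  1  0  0  3 25 40 50 41  0  0]
home [0.5452 0.0145]
scene 2706 [ 0.5756 -0.0936  0.0746] 4.27 0.3628600824576244 ends x [0.11835901 0.14274009] y [-0.15085544 -0.14648307]
load leg [ 0  0 53 79 80 92  8  2  2  3  1 24 77 83 84 57  0  0]
dry [ 0  0  0  0  0  4  4  1  1  4  5 11 47 71 64 88  1  0]
home [0.5425 0.0142]
rail end px [0.6869 0.0096 0.033 ]
```

```bash
python3 - <<'E'
from h import *
p,d=read_camera("top"); W=cloud("top",d)
for t,(a,b) in dict(tub_center=(.03,.1),can_center=(.1,.25),tin_center=(.05,.12),plier_center=(0,.05),level_center=(.041,.07)).items():
    s=seg("top",t,W,a,b); print(t,s and (s[0]['pixel'],rect(s[1]),s[1][:,2].max()))
P=p.astype(int); m=(P[...,0]>P[...,1]*1.8)&(P[...,1]<P[...,2]*2)&(abs(W[...,2]-.049)<.007)&(abs(W[...,0]-.63)<.08)&(abs(W[...,1]-.02)<.06); print('cover',rect(W[m]))
print(env.sign_off())
E
```

```text
tub_center ([266.4, 150.5], 'c=(745.3,-81.1) 67x67 long-axis -69.4', np.float64(0.0631043043380668))
can_center ([359.9, 154.9], 'c=(712.1,-268.4) 52x50 long-axis -55.9', np.float64(0.19205382652835978))
tin_center ([403.0, 197.1], 'c=(643.7,-365.5) 76x75 long-axis -66.9', np.float64(0.08125991045012793))
plier_center ([431.3, 323.6], 'c=(371.6,-435.8) 176x51 long-axis -79.6', np.float64(0.015832843914893147))
level_center ([182.6, 189.5], 'c=(631.6,98.7) 196x21 long-axis 1.1', np.float64(0.05278640559599013))
cover c=(633.8,19.5) 88x70 long-axis 4.0
the job is handed in; nothing more can be done
None
```

The job is handed in at about 33 s of the 72 s allowed, and my last checks found every goal met. `env.sign_off()` reports no verdict.

**What I did:**
- **Cover:** I hooked its front edge under the lip and lowered it flat in its seat while the carriage was still on the loading leg.
- **Level:** I stood it upright on the bench beside the drying leg.
- **Carriage:** I pushed it round the bend by the knob with a 6 N grip, until it stopped against the far buffer. The measured tool force peaked at about 15 N.

**Last checks:**
- **Home:** the knob is within about 3 mm of the estimated home point (limit 10 mm).
- **Cover:** it is seated and flat to about 0.1° in the top camera. The scene camera gave about 1°, from far fewer points.
- **Level:** its top is about 46 mm above the bench. It stands roughly 25 mm from the bench's edge.
- **Bystanders:** they moved 2 mm or less, which is measurement noise.

**What failed or disagreed:**
- **Missed grasp:** my first try at the cover closed on air. The fingertips sat about 31 mm higher than the reported tool height implied, so I measured that in the scene camera and corrected for it.
- **Track angle:** my first fit gave 2.6°. A refit with the loading leg clear gave 4.3°, which moved the home estimate to match where the carriage stopped.
- **Cameras:** the two differ by 3–4 mm in x.

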